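# Seat a carving blank and hold it under the spring hold-down

### The job

Slide the wooden carving blank along the bench, without lifting it, until its end sits square against the fence block and its sides line up with the ends of the fence, while the lever of the hold-down is still up. Then press the palm disc at the lever's free end down with the fingers until the lever is level with the bench, so that its rubber shoe clamps the blank, and finish while still holding it there: the spring lifts the lever as soon as it is let go. Leave the tape roll, the jar and the mallet where they are.

Things in the scene. Friction and masses are not known exactly. Their poses are not given: they have to be found in the camera images.
- blank: Loose carving blank: plain pale wooden block, 100 mm wide (own x), 180 mm long (own y), 45 mm high, about 0.36 kg (mass and friction vary). Origin: centre of its underside. Starts on the -y side of the hold-down, its long axis roughly towards the fence (up to 0.3 rad off), up to 40 mm out of line.
- station: Fixed hold-down station on the bench. Origin: bench point where the centre of the blank's underside belongs; the seated blank's axes are parallel to its axes. The blank comes in along +y, under the raised lever: a steel bar 22 mm wide, 14 mm thick, from the hinge towards -x over the blank's place. The hinge bracket, 102 mm high, fills x 80 to 136, y -45 to 45 mm.
- hold_down (a joint): Lever angle in rad: 0 = up, sprung against its upper stop, free end raised 0.30 rad above level; grows as the disc is pressed; 0.30 = level with the bench; lower stop at 0.42. Springs back to 0 when let go. Takes about 3 N on the disc at first, 5.5 N at level without the blank, 9.5 N at level with it.
- fence (a point): Middle of the lower edge of the fence face that the blank's end must meet, 90 mm from the station origin along its +y. The fence is a fixed wooden block 100 mm long (as long as the blank is wide), 25 mm thick, 35 mm high.
- hinge (a point): Middle of the lever's level hinge axis (along the station's y), 85 mm above the bench, 100 mm from the station origin along its +x.
- palm_disc (a point): Dark wooden palm disc on the lever's free end, 54 mm diameter, 18 mm thick. This point: centre of its flat top; z is its normal. It rides 220 mm from the hinge axis along the lever and 35 mm above the lever's centre line: 120 mm above the bench and 120 mm from the station origin (-x) when the lever is level, about 183 mm up and tilted 0.30 rad when it is up.
- shoe: The round rubber shoe on a spring spindle under the lever, 30 mm diameter, 100 mm from the hinge axis. Origin: centre of its underside. About 20 mm clear above the blank's top when the lever is up; meets the blank about 0.06 rad before level and is pushed back about 6 mm into the lever (spring 1.5 N per mm, about 9 N) when the lever is level.
- tape_roll: Bystander: roll of paper tape lying flat, 96 mm diameter, 24 mm high. Origin: centre of its underside.
- jar: Bystander: amber glass jar with a steel lid, 68 mm diameter, 85 mm high, behind the fence. Origin: centre of its underside.
- mallet: Bystander: wooden mallet lying on the bench, 215 mm long, head 60 x 110 x 56 mm. Origin: on the bench under its head, 15 mm from the head's end; handle towards its own -x.
Not all that is in view belongs to the job. Several things have the shape of the blank; the one meant has the colours described above.

How it is judged:
By the outcome, as a careful person would: the job done as asked, in the order asked, and still so for the second after the job is handed in, while the arm keeps its last pose, push and grip.
It also fails if it takes over 61 s, if anything falls off the work surface, if the arm or the gripper's body presses on something with over 40 N, if the wrist force passes 120 N, or if a joint passes its speed limit or range.

### The arm

A 7-joint arm with a two-finger parallel gripper is mounted at the origin on the work surface. World frame = base frame: x ahead of the robot, y to its left, z up, the work surface at z = 0. Lengths are in mm, angles in rad, forces in N, time in s.
With the tool pointing down it reaches from about 425 to 975 mm from the base axis. Payload 16.7 kg.
Tool frame: the origin (TCP) lies between the finger pads, 19 mm behind the fingertips; this is the grasp point; z points along the fingers, y is the line along which they close (so a half turn about z gives the same grasp; the last joint's range is limited). The gripper opens to 85 mm and grips with 20 to 120 N. Pads are 22 mm wide; open, the fingers measure 114 mm over their backs; the gripper's body (76 mm by 85 mm) begins 54 mm behind the grasp point. The pads swing forward as they close: fully open they stand 13 mm farther back than shut.
Start: joints at [1.002, 0.426, 0.074, 1.606, -0.034, 1.111, -0.067], TCP at [275.08, -616.367, 250.002] pointing down, gripper open.
Joint ranges: [-2.85, 2.85], [-0.5, 2.14], [-1.23, 1.37], [0.21, 2.46], [-1.02, 4.16], [0.16, 2.05], [-2.73, 2.73]. Speed limits (rad/s): [1.89, 1.89, 2.39, 2.39, 3.01, 3.01, 3.01].

### API

Orientations are given as [roll, pitch, yaw] about the fixed x, y, z axes, in that order (R = Rz(yaw) Ry(pitch) Rx(roll)).
In Python, from cell import manip, imaging, workorder gives the robot as it stands.
- The arm moves only by the tool play_rows, never from a script. Its argument "steps" is text: rows parted by semicolons, each of 4 numbers parted by spaces: the shift along the world's x, y, z in mm, then the turn about the world's z in degrees. In form: tx ty tz turn; .... A call has 1 to 5 rows; each row shifts and turns the commanded pose from where the row before left it; what a row does not reach is not made up. A row lasts 1/12 s, in which the tool goes at most 41.7 mm and 7.16 degrees, less where a joint would pass 70% of its speed; a pose out of reach is approached as far as the arm can. A call with a gripper value outside its range is refused whole. "fingers" is the opening, from 0 (shut) to 1 (fully open), set as the call begins (left out, the last holds). The fingers move at their own pace and stop on an object; the grip force is fixed at half the most. Time passes only in rows, so rows that do not move let the fingers close. It gives the time, the measured TCP pose, the force, the opening and the grip force at its end, in the units of the state.
- manip.get_obs(): the state, without advancing time (a new reading comes with each control period).
- imaging.camera(name): name is "scene" or "top"; returns a dict with "image" (420x560x3 uint8, blue, green, red), "depth" (420x560 float32, mm along the optical axis (not along the pixel's ray), 0 where there is no reading), "fov_y" (degrees; the focal length in pixels is half the picture's height over the tangent of half this angle, whatever the lens; pixels are square), "cx", "cy" (the principal point, pixels), "T" (4x4, takes a point from camera to world coordinates). Camera axes: x right, y up, looking along -z (the intrinsics and any distortion apply to the point x, -y, -z); pixel columns grow to the right and rows downward; lengths in mm; the calibration is good to about 2 mm. A picture is of the moment at which its call begins.
- workorder.close_job(): hands the job in; it is judged then, once.
The state is a dict: "t": time; "joint_positions": joint angles; "qd": joint speeds; "tau": joint torques, N m; "tool_pos": TCP position; "tcp_rot": TCP orientation; "wrist_force": force on the tool from outside, world axes, zero at the start; "torque": the same for the moment, N m; "width": finger opening in mm; "gripper_force": force on a finger pad.
Only numpy, scipy, OpenCV 4.12 (cv2) and the standard library are available. Lean on these libraries where they do the work, as an engineer would, in place of code of your own. Each camera call takes 0.05 s, during which the arm holds its last target. There are 200 camera calls.

## Working session

There is one attempt and no reset: what is moved stays moved. The work goes in short steps, Python scripts to look and compute and a tool call to move; the robot and the scene stay as the last step left them, time stands still between calls to the robot, and variables do not carry over. Pictures are saved under pics/ and viewed, at most 10 in all, crops included, and the job is handed in when it is done.

Besides the shell and the picture viewer there is one more tool, called after "Call:" by a JSON object that holds its "fn" and its "kwargs", one argument or row to a line. play_rows: Moves the arm, as the interface text tells. Its arguments: {"type":"object","properties":{"steps":{"type":"string"},"fingers":{"type":"number"}},"required":["steps"]}

```bash
mkdir -p pics; ls; cat > h.py <<'E'
import numpy as np, cv2
from cell import manip, imaging, workorder
def cam(n):
    c=imaging.camera(n); h=c["image"].shape[0]; c["f"]=h/2/np.tan(np.radians(c["fov_y"])/2); return c
def cloud(c):
    d=c["depth"]; v,u=np.indices(d.shape)
    P=np.stack([(u-c["cx"])/c["f"]*d,-(v-c["cy"])/c["f"]*d,-d,np.ones_like(d)],-1)@np.array(c["T"]).T
    P=P[...,:3]; P[d<=0]=np.nan; return P
def ray(c,uv,z):
    uv=np.atleast_2d(uv).astype(float); T=np.array(c["T"])
    D=np.stack([(uv[:,0]-c["cx"])/c["f"],-(uv[:,1]-c["cy"])/c["f"],-np.ones(len(uv))],1)@T[:3,:3].T
    o=T[:3,3]; return o+D*((z-o[2])/D[:,2])[:,None]
E
python3 - <<'E'
from h import *
for n in("scene","top"):
    c=cam(n); cv2.imwrite(f"pics/{n}0.png",c["image"]); print(n,c["f"],c["cx"],c["cy"],np.round(c["T"],3).tolist(),[k for k in c])
    np.save(n+"P.npy",cloud(c))
o=manip.get_obs(); print(o["t"],o["tool_pos"],o["tcp_rot"],o["wrist_force"])
E
```

```text
pics
scene 411.3386507322915 280.34444903678826 206.92006063791703 [[0.236, -0.772, 0.591, 1292.334], [0.972, 0.18, -0.154, -205.546], [0.012, 0.61, 0.792, 1153.848], [0.0, 0.0, 0.0, 1.0]] ['image', 'depth', 'fov_y', 'cx', 'cy', 'T', 'f']
top 451.84411782186936 288.65920247140855 211.24513023617536 [[-0.022, 0.992, -0.125, 393.653], [-1.0, -0.022, -0.004, 15.996], [-0.007, 0.125, 0.992, 1252.499], [0.0, 0.0, 0.0, 1.0]] ['image', 'depth', 'fov_y', 'cx', 'cy', 'T', 'f']
0.1 [ 274.96080957 -616.06302497  249.34430381] [-3.14039036e+00  4.59120793e-05  4.19763026e-01] [-0.41537356  0.82310881 -0.4993098 ]
```

View pics/scene0.png

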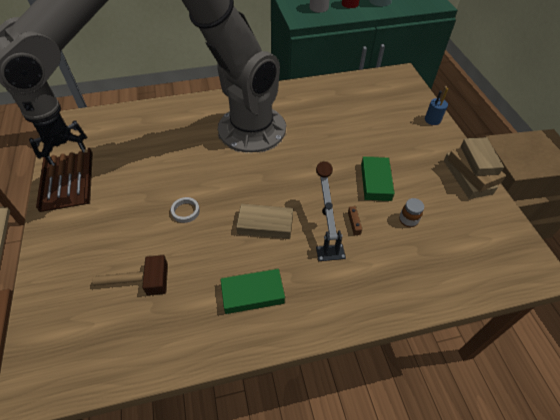

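View pics/top0.png

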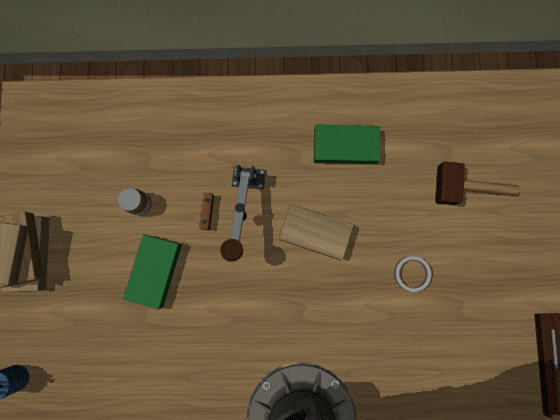

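Scene view: the pale wooden block at (265,221) lies before the lever. The lever's disc is at (324,169), the fence at (355,220) and the bracket at (331,247). In the top view these are the blank (317,232), disc (232,250), fence (206,211) and bracket (249,178).
Candidates for the blank (top view): pale wooden block (317,232), green blocks (347,144) and (152,272), offcuts (20,252). Only (317,232) is plain pale wood and on the -y side of the hold-down. I'll confirm that with a crop.

```bash
cat > m.py <<'E'
from h import *
def boxfit(P,lo,hi,reg):
    m=(P[...,2]>lo)&(P[...,2]<hi)&(P[...,0]>reg[0])&(P[...,0]<reg[1])&(P[...,1]>reg[2])&(P[...,1]<reg[3])
    m=m.astype(np.uint8); n,l,s,_=cv2.connectedComponentsWithStats(m)
    k=1+np.argmax(s[1:,4]); return (l==k)
def fit(c,lo,hi,reg):
    P=cloud(c); m=boxfit(P,lo,hi,reg); z=np.nanmedian(P[m][:,2])
    cs,_=cv2.findContours(m.astype(np.uint8),cv2.RETR_EXTERNAL,cv2.CHAIN_APPROX_NONE)
    k=max(cs,key=cv2.contourArea)[:,0]; q=ray(c,k,z)[:,:2].astype(np.float32)
    return z,cv2.minAreaRect(q),m.sum()
E
python3 - <<'E'
from m import *
C={n:cam(n) for n in("scene","top")}
a=ray(C["top"],[[317,232],[206,211],[249,178],[232,250]],0)[:,:2]; print(a.round())
b=a[0];f=a[1]
for n,c in C.items():
    print(n,"blank",fit(c,36,56,[b[0]-120,b[0]+120,b[1]-140,b[1]+110]))
    print(n,"fence",fit(c,25,45,[f[0]-90,f[0]+90,f[1]-50,f[1]+50]))
    P=cloud(c); m=(P[...,2]>150)&(P[...,1]>f[1]-180)&(P[...,1]<f[1]+50)&(P[...,0]>350)&(P[...,0]<800)
    print("disc",m.sum(),np.round(P[m].mean(0)),np.round(P[m].min(0)),np.round(P[m].max(0)))
c=C["top"]["image"][140:290,180:370]; cv2.imwrite("pics/crop.png",cv2.resize(c,None,fx=4,fy=4,interpolation=cv2.INTER_CUBIC))
E
```

```text
[[492. -56.]
 [558. 252.]
 [649. 131.]
 [447. 180.]]
scene blank (np.float64(44.26080630480453), ((496.2860412597656, -51.490203857421875), (179.63690185546875, 105.19882202148438), 70.57353210449219), np.int64(1352))
scene fence (np.float64(34.206079109453185), ((559.7377319335938, 246.05165100097656), (27.459938049316406, 102.04228210449219), 81.90137481689453), np.int64(197))
disc 231 [448. 157. 180.] [420. 131. 150.] [471. 185. 195.]
top blank (np.float64(45.206164873883836), ((489.5033874511719, -50.360084533691406), (179.47329711914062, 99.98552703857422), 70.47998809814453), np.int64(2501))
top fence (np.float64(35.16505570240383), ((553.48193359375, 246.85890197753906), (26.771299362182617, 100.13458251953125), 82.91327667236328), np.int64(359))
disc 416 [440. 158. 184.] [414. 133. 151.] [472. 185. 197.]
```

View pics/crop.png

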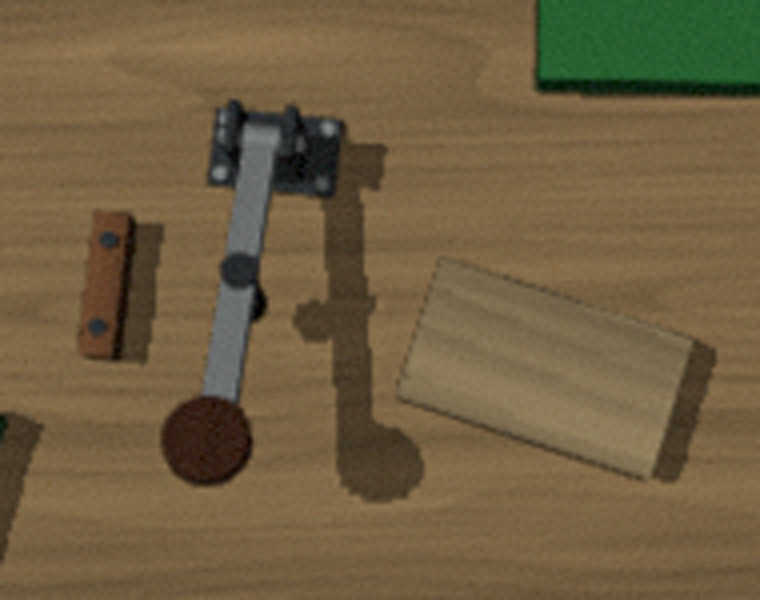

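The crop shows the plain pale block at crop (545,370), with no paint or markings, so it's the blank. Plan: square it with a two-finger push on its rear end, shift it sideways with a two-finger push, then seat it from behind. First I'll move behind it and refine the station yaw.

Call:
{"fn": "play_rows", "kwargs": {
  "steps": "16 36 0 4.8;16 36 0 4.8;16 36 0 4.8;16 36 0 4.8;16 36 0 4.8",
  "fingers": 0.7
}}

```text
t: 0.62
tool_pos: [355.4, -434.6, 249.9]
tcp_rot: [-3.141, 0.0, 0.843]
wrist_force: [2.2, -1.2, 0.8]
width: 60.1
gripper_force: 0.0
```

Call:
{"fn": "play_rows", "kwargs": {
  "steps": "16 36 0 4.8;16 36 0 4.8;16 36 0 4.8;16 36 0 4.8;16 36 0 4.8"
}}

```text
t: 1.03
tool_pos: [435.4, -254.6, 250.2]
tcp_rot: [3.141, 0.0, 1.261]
wrist_force: [0.9, -0.9, 0.3]
width: 59.8
gripper_force: 0.0
```

Call:
{"fn": "play_rows", "kwargs": {
  "steps": "16 36 0 5;16 37 0 5;0 0 0 0"
}}

```text
t: 1.28
tool_pos: [469.8, -176.2, 250.4]
tcp_rot: [3.14, -0.002, 1.446]
wrist_force: [-0.4, 0.7, 0.2]
width: 59.9
gripper_force: 0.0
```

```bash
cat > st.py <<'E'
from m import *
def edges(c,lo,hi,reg):
    P=cloud(c); m=boxfit(P,lo,hi,reg); z=np.nanmedian(P[m][:,2])
    k=max(cv2.findContours(m.astype(np.uint8),0,1)[0],key=cv2.contourArea)[:,0]
    q=ray(c,k,z)[:,:2]; (cx,cy),(w,h),a=cv2.minAreaRect(q.astype(np.float32))
    L=max(w,h); t=np.radians(a if w>h else a+90); 
    for _ in range(5):   # refit the two long edges
        d=np.array([np.cos(t),np.sin(t)]); n=np.array([-d[1],d[0]]); r=q-[cx,cy]
        s=[]
        for sg in(1,-1):
            e=r[(abs(r@d)<L/2-8)&(sg*(r@n)>min(w,h)/2-5)]; s.append(np.polyfit(e@d,e@n,1)[0])
        t+=np.arctan(np.mean(s))
    return np.round([cx,cy,z,np.degrees(t),w,h],1), np.round(np.degrees(s),1)
E
python3 - <<'E'
from st import *
for n in("scene","top"):
    c=cam(n)
    print(n,"fence",edges(c,25,45,[460,650,200,300]))
    print(n,"blank",edges(c,36,56,[370,610,-190,60]))
    P=cloud(c); m=boxfit(P,85,160,[470,625,80,240]); q=P[m]  # lever bar
    vx=cv2.fitLine(q.astype(np.float32),cv2.DIST_HUBER,0,.01,.01).ravel(); print("lever",m.sum(),vx.round(3),np.degrees(np.arctan2(vx[1],vx[0])))
    P=cloud(c);m=(P[...,2]>165)&(P[...,1]>125)&(P[...,1]<195)&(P[...,0]>400)&(P[...,0]<480);q=P[m];print("disc",((q.max(0)+q.min(0))/2).round(),np.ptp(q,axis=0).round())
o=manip.get_obs(); print(o["t"],o["tool_pos"],o["tcp_rot"],o["wrist_force"],o["width"],o["joint_positions"].round(2))
E
```

```text
scene fence (array([559.8, 245.1,  34.3, 172.8,  28.1, 102.6]), array([ 0., -0.]))
scene blank (array([497.5, -52. ,  44.4,  70.6, 179.4, 107.7]), array([ 0.1, -0.1]))
lever 357 [ 9.45000e-01 -1.35000e-01 -2.98000e-01  5.53238e+02  1.43689e+02
  1.20477e+02] -8.155492
disc [444. 158. 179.] [52. 52. 26.]
top fence (array([553.5, 247. ,  35.4, 172.7,  26.4, 100.1]), array([ 0.1, -0.1]))
top blank (array([489.5, -50.4,  45.2,  70.5, 179.5, 100. ]), array([ 0., -0.]))
lever 557 [ 9.47000e-01 -1.33000e-01 -2.93000e-01  5.45342e+02  1.44213e+02
  1.22719e+02] -7.9822717
disc [440. 159. 182.] [52. 52. 24.]
1.3833 [ 467.62566646 -181.86670111  250.03923109] [ 3.14152410e+00 -1.69393810e-04  1.43517953e+00] [ 0.0663513  -0.89387129 -0.47123487] 59.878498765524846 [ 0.55  0.16 -0.34  1.97  0.06  1.02  0.05]
```

Call:
{"fn": "play_rows", "kwargs": {
  "steps": "0 0 -41 0.4;0 0 -41 0;0 0 -41 0;0 0 -41 0;0 0 -41 0"
}}

```text
t: 1.8
tool_pos: [466.4, -184.7, 43.4]
tcp_rot: [3.141, 0.0, 1.436]
wrist_force: [1.4, -1.8, -0.1]
width: 59.7
gripper_force: 0.0
```

Call:
{"fn": "play_rows", "kwargs": {
  "steps": "0 0 -18 0;0 0 0 0;1.3 10 0 0;1.3 10 0 0;1 8 0 0"
}}

```text
t: 2.22
tool_pos: [471.9, -154.6, 28.7]
tcp_rot: [3.139, 0.0, 1.439]
wrist_force: [0.6, -1.6, -2.1]
width: 59.7
gripper_force: 0.8
```

Call:
{"fn": "play_rows", "kwargs": {
  "steps": "1 8 0 0;1 8 0 0;1 8 0 0;1 8 0 0;1 8 0 0"
}}

```text
t: 2.63
tool_pos: [476.9, -115.2, 28.3]
tcp_rot: [3.139, 0.001, 1.438]
wrist_force: [0.6, -6.3, 4.6]
width: 59.9
gripper_force: 3.1
```

Call:
{"fn": "play_rows", "kwargs": {
  "steps": "1 8 0 0;1 8 0 0;1 8 0 0;1 8 0 0;0.7 5 0 0"
}}

```text
t: 3.05
tool_pos: [481.1, -77.7, 28.1]
tcp_rot: [3.14, 0.001, 1.44]
wrist_force: [-0.7, -6.3, 4.7]
width: 60.1
gripper_force: 3.2
```

```bash
python3 - <<'E'
from st import *
c=cam("top"); print(edges(c,36,56,[370,650,-170,150]),edges(c,25,45,[460,650,200,300]))
o=manip.get_obs(); print(o["t"],o["tool_pos"],o["tcp_rot"],o["wrist_force"])
cv2.imwrite("pics/a1.png",c["image"])
E
```

```text
(array([479.3,  27.9,  45.2,  82.4, 173. , 100. ]), array([ 0.1, -0.1])) (array([553.6, 246.7,  35.5, 172.8,  27. ,  99.8]), array([ 0.2, -0.2]))
3.1 [481.1565378  -76.87149069  28.00431315] [3.13989212e+00 5.53151020e-05 1.44031555e+00] [ 0.67096044 -0.73999696  0.59326921]
```

View pics/a1.png

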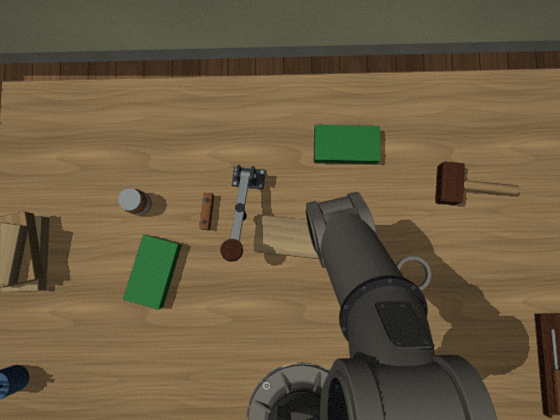

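The top view shows the blank squared at about 82.4°, its front edge at column 255, but 46 mm out of line in -x. Next I'll get beside it for the sideways push and check reach there.

Call:
{"fn": "play_rows", "kwargs": {
  "steps": "-2 -15 0 0;0 0 35 -4;0 0 35 -7;0 0 35 -7;-5 10 0 -7",
  "fingers": 1
}}

```text
t: 3.52
tool_pos: [476.7, -84.4, 138.1]
tcp_rot: [3.134, -0.004, 0.995]
wrist_force: [1.0, -1.4, 1.2]
width: 85.3
gripper_force: 0.0
```

Call:
{"fn": "play_rows", "kwargs": {
  "steps": "-5 10 0 -7;-5 10 0 -7;-5 10 0 -7;-5 10 0 -7;-5 10 0 -7"
}}

```text
t: 3.93
tool_pos: [448.1, -32.4, 132.5]
tcp_rot: [3.142, -0.001, 0.386]
wrist_force: [-0.4, 0.4, -0.3]
width: 85.3
gripper_force: 0.0
```

Call:
{"fn": "play_rows", "kwargs": {
  "steps": "-10 20 0 -7;-10 18 0 -7;-10 15 0 -7;-10 15 0 -7;-4 0 0 -2"
}}

```text
t: 4.35
tool_pos: [403.2, 37.4, 132.4]
tcp_rot: [-3.141, -0.0, -0.137]
wrist_force: [0.7, -0.1, -0.4]
width: 85.5
gripper_force: 0.0
```

Call:
{"fn": "play_rows", "kwargs": {
  "steps": "0 0 0 0;0 0 0 0"
}}

```text
t: 4.52
tool_pos: [404.5, 35.0, 132.4]
tcp_rot: [-3.141, -0.001, -0.129]
wrist_force: [0.4, 0.2, 0.1]
width: 85.3
gripper_force: 0.0
```

```bash
python3 - <<'E'
from st import *
c=cam("top"); print(edges(c,36,56,[370,650,-170,150]))
o=manip.get_obs(); print(o["t"],o["tool_pos"],np.degrees(o["tcp_rot"]),o["wrist_force"],o["joint_positions"].round(2),o["width"])
E
```

```text
(array([479.3,  25.5,  45.4,  -3.5, 179.4,  99.5]), array([-4.8,  2.9]))
4.5667 [404.73417476  34.65502084 132.34240499] [-1.79983321e+02 -4.81228003e-02 -7.42730948e+00] [ 0.15626849 -0.06816375  0.82677959] [-0.11  0.16 -0.14  2.29  0.04  0.7  -1.98] 85.36234458402636
```

Call:
{"fn": "play_rows", "kwargs": {
  "steps": "0 0 -35 0;0 0 -35 0;0 0 -34 0;0 0 0 0"
}}

```text
t: 4.9
tool_pos: [401.7, 33.8, 23.3]
tcp_rot: [3.139, 0.008, -0.131]
wrist_force: [-1.9, -0.2, 0.1]
width: 85.0
gripper_force: 0.0
```

Call:
{"fn": "play_rows", "kwargs": {
  "steps": "6 -0.8 0 0;6 -0.8 0 0;6 -0.8 0 0;6 -0.8 0 0;6 -0.8 0 0"
}}

```text
t: 5.32
tool_pos: [435.4, 30.5, 29.5]
tcp_rot: [-3.141, -0.002, -0.132]
wrist_force: [-7.0, 0.5, 5.2]
width: 85.5
gripper_force: 3.3
```

Call:
{"fn": "play_rows", "kwargs": {
  "steps": "6 -0.8 0 0;6 -0.8 0 0;6 -0.8 0 0;3 -0.4 0 0;0 0 0 0"
}}

```text
t: 5.73
tool_pos: [456.9, 27.7, 29.2]
tcp_rot: [-3.141, -0.002, -0.132]
wrist_force: [0.3, 0.2, 0.3]
width: 85.0
gripper_force: 0.0
```

```bash
python3 - <<'E'
from st import *
for n in("top","scene"):
  c=cam(n); print(edges(c,38,56,[370,650,-170,150]), edges(c,28,45,[460,650,200,300]))
o=manip.get_obs(); print(o["t"],o["tool_pos"],np.degrees(o["tcp_rot"]),o["wrist_force"],o["joint_positions"].round(2),o["width"])
cv2.imwrite("pics/a2.png",c["image"])
E
```

```text
(array([547.9,  57.4,  45.3,  78.8,  97.6,  46.2]), array([-3.,  3.])) (array([553.6, 247. ,  35.3, 173.2,  26.4,  99.8]), array([ 0.6, -0.6]))
(array([515. ,  20.5,  44.3,  82.8, 179.4, 119.3]), array([ 0.2, -0.2])) (array([559.3, 246. ,  34.4, 172.5,  26.6, 101.2]), array([-0.3,  0.3]))
5.8333 [456.18866794  27.81144775  28.75853498] [-1.79967244e+02 -1.06826701e-01 -7.56284092e+00] [ 0.02015437 -0.11755592  0.51345492] [-0.1   0.43 -0.12  2.24  0.1   0.48 -2.  ] 85.45198718588202
```

View pics/a2.png

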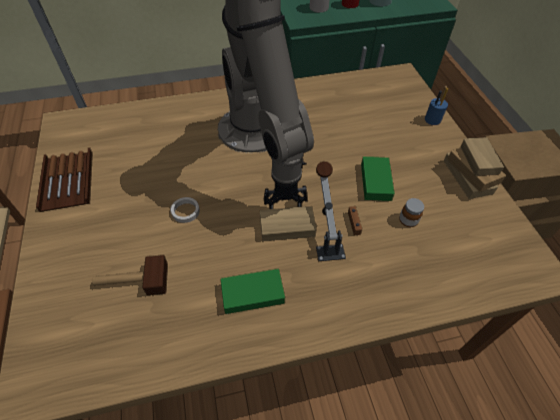

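The scene view shows both open fingers flush against the blank's -x side at (285,205), with the blank at (287,222). The visible right edge says about 8.5 mm is still to go.

Call:
{"fn": "play_rows", "kwargs": {
  "steps": "3 -0.4 0 0;3 -0.4 0 0;2.4 -0.3 0 0;0 0 0 0"
}}

```text
t: 6.17
tool_pos: [463.8, 26.7, 28.0]
tcp_rot: [3.142, 0.0, -0.132]
wrist_force: [-2.0, -0.1, 0.7]
width: 85.6
gripper_force: 0.6
```

Call:
{"fn": "play_rows", "kwargs": {
  "steps": "-15 2 0 0;0 0 40 4;0 0 40 7;0 0 40 7;0 -25 0 7",
  "fingers": 0.7
}}

```text
t: 6.58
tool_pos: [452.5, 7.6, 154.8]
tcp_rot: [3.14, -0.01, 0.314]
wrist_force: [3.1, 0.0, 1.3]
width: 59.7
gripper_force: 0.0
```

Call:
{"fn": "play_rows", "kwargs": {
  "steps": "8 -25 0 7;8 -25 0 7;8 -25 0 7;8 -25 0 7;8 -25 0 7"
}}

```text
t: 7.0
tool_pos: [489.2, -122.2, 148.3]
tcp_rot: [3.141, -0.0, 0.919]
wrist_force: [-0.0, 0.6, 0.9]
width: 60.1
gripper_force: 0.0
```

Call:
{"fn": "play_rows", "kwargs": {
  "steps": "8 -5 0 7;8 0 0 7;6 0 0 7;0 0 0 7;0 0 0 2"
}}

```text
t: 7.42
tool_pos: [511.2, -126.0, 148.0]
tcp_rot: [3.141, -0.0, 1.445]
wrist_force: [-0.2, 0.3, 0.5]
width: 59.9
gripper_force: 0.0
```

```bash
python3 - <<'E'
from st import *
for n in("top","scene"):
  c=cam(n); print(edges(c,38,56,[370,650,-170,150]), edges(c,28,45,[460,650,200,300]))
  if n=="top": cv2.imwrite("pics/a3.png",c["image"])
o=manip.get_obs(); print(o["t"],o["tool_pos"],np.degrees(o["tcp_rot"]),o["joint_positions"].round(2),o["width"])
E
```

```text
(array([522.8,  19.5,  45.3,  82.4, 179.4,  99.9]), array([ 0., -0.])) (array([553.5, 246.9,  35.9, 172.7,  26.4,  99.8]), array([-0.,  0.]))
(array([529.3,  18.6,  44.3,  82.1, 179.4, 104.3]), array([ 0.1, -0.1])) (array([559.6, 245.9,  34.6, 171.9,  26.6, 101.6]), array([-0.9,  0.9]))
7.5167 [ 510.86875477 -126.01722412  148.0042232 ] [ 1.79984732e+02 -9.58985789e-03  8.23502230e+01] [ 0.4   0.33 -0.34  2.02  0.14  0.82 -0.15] 59.535137356168406
```

Call:
{"fn": "play_rows", "kwargs": {
  "steps": "-5 0 -40 0.3;0 0 -40 0;0 0 -40 0;3.2 25 0 0;1.5 11 0 0"
}}

```text
t: 7.93
tool_pos: [509.2, -87.8, 25.8]
tcp_rot: [-3.137, -0.001, 1.441]
wrist_force: [0.3, 1.0, 1.0]
width: 60.0
gripper_force: 0.0
```

Call:
{"fn": "play_rows", "kwargs": {
  "steps": "1.3 10 0 0;1.3 10 0 0;1.3 10 0 0;1.3 10 0 0;1.3 10 0 0"
}}

```text
t: 8.35
tool_pos: [517.8, -40.0, 29.2]
tcp_rot: [3.139, 0.001, 1.441]
wrist_force: [-1.2, -7.8, 5.6]
width: 59.4
gripper_force: 3.4
```

Call:
{"fn": "play_rows", "kwargs": {
  "steps": "1.3 10 0 0;1.3 10 0 0;1.3 10 0 0;1.3 10 0 0;1.3 10 0 0"
}}

```text
t: 8.77
tool_pos: [524.3, 9.9, 29.2]
tcp_rot: [3.14, 0.001, 1.441]
wrist_force: [-1.0, -6.8, 4.8]
width: 59.9
gripper_force: 3.4
```

Call:
{"fn": "play_rows", "kwargs": {
  "steps": "1.3 10 0 0;0.7 5 0 0;0.4 3 0 0;0 0 0 0"
}}

```text
t: 9.1
tool_pos: [526.3, 28.8, 28.6]
tcp_rot: [3.14, -0.0, 1.443]
wrist_force: [0.0, 0.2, 0.2]
width: 59.9
gripper_force: 0.0
```

```bash
python3 - <<'E'
from st import *
for n in("top","scene"):
  c=cam(n); 
  cv2.imwrite(f"pics/b_{n}.png",c["image"])
  if n=="top": cv2.imwrite("pics/b1.png",cv2.resize(c["image"][120:290,160:330],None,fx=3.5,fy=3.5,interpolation=2))
o=manip.get_obs(); print(o["t"],o["tool_pos"],np.degrees(o["tcp_rot"]),o["wrist_force"],o["width"])
E
```

```text
9.2 [525.98632938  28.36885841  28.27063287] [ 1.79970976e+02 -2.22570141e-02  8.26355231e+01] [ 0.14469055 -1.06522133  0.01237758] 59.79278237514257
```

View pics/b1.png

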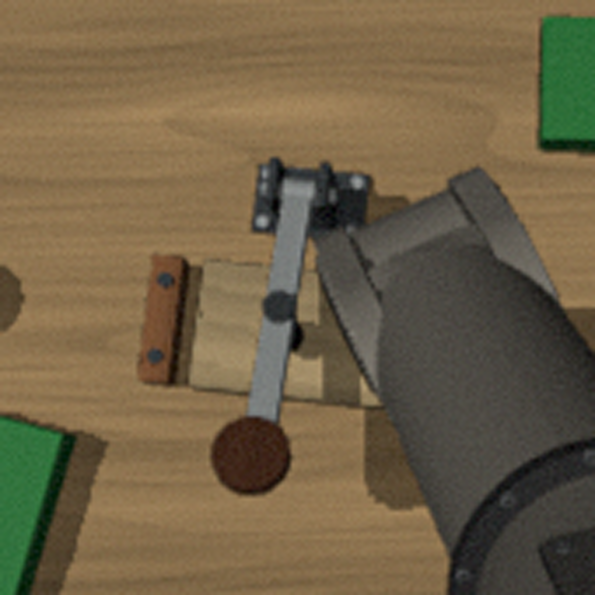

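The crop shows the fence at (162,320) and the blank's front edge at about (197,325), with a narrow gap between them. The sides look in line. Now I'll measure the gap and lateral offset in the fence's frame.

```bash
cat > g.py <<'E'
from st import *
def gap(n="top",yaw=None):
    c=cam(n); P=cloud(c); e,_=edges(c,28,43,[460,650,225,300]) 
    th=np.radians((e[3]-180) if yaw is None else yaw); X=np.array([np.cos(th),np.sin(th)]);Y=np.array([-X[1],X[0]])
    def toS(z,m):
        k=np.concatenate([q[:,0] for q in cv2.findContours(m.astype(np.uint8),0,1)[0] if len(q)>15]); return (ray(c,k,z)[:,:2]-e[:2])@np.array([X,Y]).T
    Q=(P[...,:2]-e[:2])@np.array([X,Y]).T
    m=(P[...,2]>40)&(P[...,2]<52)&(abs(Q[...,0])<70)&(Q[...,1]<0)&(Q[...,1]>-200)
    s=toS(45,m)
    f=s[(s[:,1]>s[:,1].max()-6)&(abs(s[:,0])<42)]
    pf=np.polyfit(f[:,0],f[:,1],1); print(n,"fence",e,"front y at x=0:",pf[1].round(1),"slope deg",np.degrees(pf[0]).round(2),"gap",(-12.5-pf[1]).round(1))
    for sg in(1,-1):
        k=s[(sg*s[:,0]>44)&(s[:,1]>-55)&(s[:,1]<-22)]
        if len(k)>5: pk=np.polyfit(k[:,1],k[:,0],1); print(" side",sg,len(k),np.median(k[:,0]).round(1),"slope",np.degrees(pk[0]).round(2))
if __name__=="__main__": gap("top",-7.3); gap("scene",-7.5); o=manip.get_obs(); print(o["t"],o["tool_pos"],o["wrist_force"])
E
python3 g.py
```

```text
top fence [553.5 247.2  35.5 172.6  26.  100.2] front y at x=0: -30.8 slope deg -0.28 gap 18.3
 side 1 10 47.6 slope -0.63
 side -1 11 -48.8 slope 3.79
scene fence [559.8 246.5  34.2 172.4  26.6 102. ] front y at x=0: -31.2 slope deg 0.02 gap 18.7
 side 1 8 46.6 slope 0.83
 side -1 8 -50.2 slope 10.73
9.3 [525.8338242   28.12007476  28.07510683] [-0.12636726 -0.21574653  0.26884813]
```

Call:
{"fn": "play_rows", "kwargs": {
  "steps": "0.8 4 0 0;0.8 4 0 0;0.8 4 0 0;0.5 2.5 0 0;0.3 1.5 0 0"
}}

```text
t: 9.72
tool_pos: [529.1, 44.6, 28.0]
tcp_rot: [-3.141, -0.0, 1.442]
wrist_force: [-0.0, -3.3, 1.5]
width: 59.7
gripper_force: 2.3
```

Call:
{"fn": "play_rows", "kwargs": {
  "steps": "0.2 1.5 0 0;0.2 1.5 0 0;0 0 0 0"
}}

```text
t: 9.97
tool_pos: [529.3, 45.8, 28.0]
tcp_rot: [-3.141, 0.002, 1.441]
wrist_force: [-0.2, -11.1, 4.5]
width: 60.2
gripper_force: 5.7
```

```bash
python3 g.py
```

```text
top fence [553.4 245.7  35.8 171.2  29.   99.8] front y at x=0: -12.0 slope deg -0.05 gap -0.5
 side 1 12 48.5 slope -1.91
 side -1 12 -48.0 slope 0.39
scene fence [557.2 244.9  35.5 178.3  35.  106.7] front y at x=0: -12.1 slope deg 0.3 gap -0.4
 side 1 10 51.2 slope 0.78
 side -1 9 -47.0 slope -2.81
10.0667 [529.25255858  45.81433945  27.94582695] [ -1.08714384 -10.86571835   3.5822438 ]
```

The blank is seated: the gap reads 0, contact force is 11 N, the sides read +48.5/-48.0 mm and the front edge is parallel. Next I'll back off, go over the disc and press.

Call:
{"fn": "play_rows", "kwargs": {
  "steps": "-0.5 -4 0 0;-1.5 -12 0 0;-3 -24 0 0;0 0 40 0;0 0 40 0",
  "fingers": 0
}}

```text
t: 10.48
tool_pos: [522.5, 5.4, 107.1]
tcp_rot: [-3.136, 0.0, 1.441]
wrist_force: [1.9, 0.8, 1.5]
width: 0.7
gripper_force: 0.0
```

Call:
{"fn": "play_rows", "kwargs": {
  "steps": "0 0 41 0;0 0 41 0;0 0 41 0;0 0 29 0;-17 30 0 0"
}}

```text
t: 10.9
tool_pos: [511.6, 32.9, 265.9]
tcp_rot: [3.132, -0.001, 1.435]
wrist_force: [0.5, 1.0, -0.1]
width: -0.2
gripper_force: 0.0
```

Call:
{"fn": "play_rows", "kwargs": {
  "steps": "-17 30 0 0;-17 30 0 0;-17 30 0 0;-17 30 0 0;0 0 0 0"
}}

```text
t: 11.32
tool_pos: [436.5, 162.1, 260.4]
tcp_rot: [3.141, -0.002, 1.449]
wrist_force: [-0.0, 1.6, -0.4]
width: -0.3
gripper_force: 0.0
```

```bash
python3 g.py; python3 - <<'E'
from h import *
c=cam("scene"); cv2.imwrite("pics/d1.png",cv2.resize(c["image"][110:270,230:400],None,fx=3.5,fy=3.5,interpolation=2))
o=manip.get_obs(); print(o["t"],o["tool_pos"],np.degrees(o["tcp_rot"]),o["width"],o["wrist_force"])
E
```

```text
top fence [598.3 234.9  35.5  71.8  27.6  12.6] front y at x=0: -7.9 slope deg -0.8 gap -4.6
 side -1 7 -52.9 slope 61.45
scene fence [560.4 244.4  35.2 175.9  33.9 103.6] front y at x=0: -11.9 slope deg -0.32 gap -0.6
 side 1 10 47.7 slope 2.73
 side -1 9 -50.2 slope -2.81
11.4167 [438.97081927 157.83635293 260.15019108] [ 0.7256773  -0.98987962 -0.83882984]
11.4667 [439.50286773 156.81342814 260.03655595] [ 1.79981203e+02 -8.89138327e-04  8.26606439e+01] -0.1410590365304444 [ 0.62908885 -1.33940193  0.24594125]
```

View pics/d1.png

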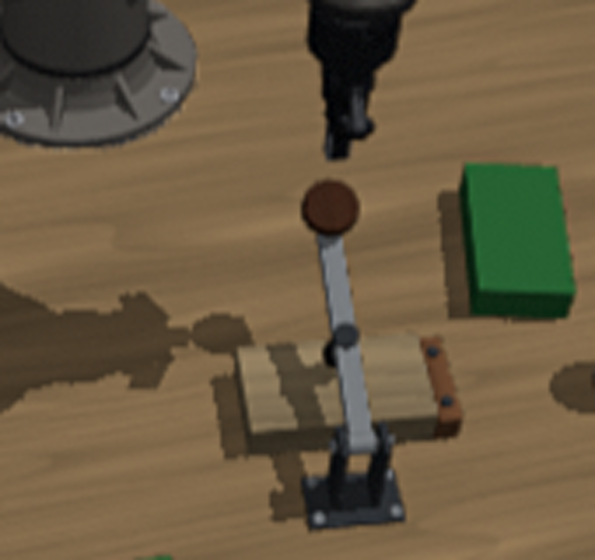

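The crop shows the blank flush with the fence at (440,385) and its sides in line, with the lever up and the shut fingers above the disc at (330,205). Now pressing.

Call:
{"fn": "play_rows", "kwargs": {
  "steps": "-1 1 -25 0;-1 1 -15 0;0 0 -10 0;0 0 -5 0;-1 0 -5 0"
}}

```text
t: 11.88
tool_pos: [436.9, 158.5, 199.8]
tcp_rot: [-3.141, 0.0, 1.441]
wrist_force: [-2.3, -1.4, 4.5]
width: 0.3
gripper_force: 1.8
```

Call:
{"fn": "play_rows", "kwargs": {
  "steps": "-1 0.2 -4 0;-1 0.2 -4 0;-1 0.2 -4 0;-1 0.2 -4 0;0 0 0 0"
}}

```text
t: 12.3
tool_pos: [432.2, 160.1, 183.6]
tcp_rot: [-3.141, -0.0, 1.442]
wrist_force: [-0.7, 0.1, 3.7]
width: -0.1
gripper_force: 1.8
```

Call:
{"fn": "play_rows", "kwargs": {
  "steps": "-2 0.3 -7 0;-2 0.3 -7 0;-2 0.3 -7 0;-1 0.2 -6 0;0 0 0 0"
}}

```text
t: 12.72
tool_pos: [425.1, 161.3, 156.2]
tcp_rot: [-3.141, -0.0, 1.443]
wrist_force: [-1.2, 0.7, 5.2]
width: -0.0
gripper_force: 2.4
```

Call:
{"fn": "play_rows", "kwargs": {
  "steps": "-1 0.2 -6 0;-1 0.2 -6 0;0 0 -3 0;0 0 -2 0;0 0 0 0"
}}

```text
t: 13.13
tool_pos: [423.0, 161.8, 139.9]
tcp_rot: [-3.141, 0.0, 1.443]
wrist_force: [-6.8, 1.3, 9.0]
width: 0.1
gripper_force: 5.0
```

```bash
cat > lev.py <<'E'
from st import *
for n in("scene","top"):
    c=cam(n); P=cloud(c); T=np.radians(-7.4); X=np.array([np.cos(T),np.sin(T)]); Y=np.array([-X[1],X[0]])
    Q=(P[...,:2]-[542 if n=="top" else 544,145])@np.array([X,Y]).T
    m=(P[...,2]>75)&(P[...,2]<125)&(abs(Q[...,1])<9)&(Q[...,0]<70)&(Q[...,0]>-85)
    x=Q[...,0][m]; z=P[...,2][m]; 
    for _ in range(4):
        p=np.polyfit(x,z,1); k=abs(z-np.polyval(p,x))<3; x,z=x[k],z[k]
    print(n,len(x),"bar slope rad",p[0].round(3),"z at ends",np.polyval(p,[-80,60]).round(1))
    m=(P[...,2]>108)&(P[...,2]<130)&(np.hypot(Q[...,0]+120,Q[...,1])<30); print(" disc z",m.sum(),np.median(P[...,2][m]))
    if n=="scene": cv2.imwrite("pics/e1.png",cv2.resize(c["image"][110:270,230:400],None,fx=3.5,fy=3.5,interpolation=2))
o=manip.get_obs(); print(o["t"],o["tool_pos"],o["wrist_force"])
E
python3 lev.py
```

```text
scene 155 bar slope rad -0.012 z at ends [93.3 91.6]
 disc z 143 119.46551334242326
top 235 bar slope rad -0.015 z at ends [94.6 92.6]
 disc z 0 nan
13.2333 [423.0631661  161.72857055 140.15873175] [-6.64536383  1.98029414  8.52058833]
  return _methods._mean(a, axis=axis, dtype=dtype,
  ret = ret.dtype.type(ret / rcount)
```

View pics/e1.png

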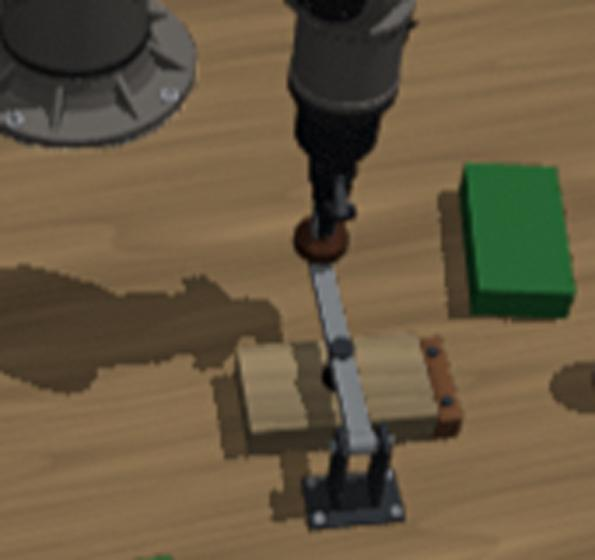

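The crop shows the lever almost level, the fingers on the disc at (322,235) and the blank unmoved. The bar still slopes about 0.01 rad, so it needs a touch more.

Call:
{"fn": "play_rows", "kwargs": {
  "steps": "-0.5 0 -1 0;-0.5 0 -1 0;0 0 0 0;0 0 0 0;0 0 0 0"
}}

```text
t: 13.65
tool_pos: [422.8, 161.8, 138.5]
tcp_rot: [3.141, -0.0, 1.442]
wrist_force: [-4.9, -0.3, 10.3]
width: -0.1
gripper_force: 5.5
```

```bash
python3 lev.py 2>/dev/null; python3 g.py
```

```text
scene 138 bar slope rad -0.001 z at ends [91.2 91.1]
 disc z 142 118.56503088068712
top 250 bar slope rad 0.007 z at ends [92.2 93.2]
 disc z 0 nan
13.75 [422.76096497 161.75758915 138.54652765] [-4.01474764  0.54763732 11.42404744]
top fence [562.6 247.   36.1 171.3  23.9  81.8] front y at x=0: -14.7 slope deg -0.25 gap 2.2
scene fence [559.1 244.4  35.1 175.6  35.1  99.9] front y at x=0: -12.0 slope deg 0.35 gap -0.5
 side 1 10 49.3 slope 5.22
 side -1 9 -48.9 slope -2.81
13.85 [422.73240457 161.75958816 138.53878525] [-3.76891372  0.37763402 11.3482313 ]
```

The lever is level and holding at about 11 N. The blank is still against the fence.

```bash
python3 -c "
from cell import workorder
print(workorder.close_job())"
```

```text
the job is handed in; nothing more can be done
None
```

I handed the job in at about 14 s of the 61 s: the blank is square against the fence with its sides in line to about 1 mm, and the arm is still pressing the disc at about 11 N with the lever level to within about 0.01 rad; the tape roll, jar and mallet were never touched.

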